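# Open the hazelnut jar

### The job

Someone has left the little candle on the lid of the jar of hazelnuts: stand it upright on the marble coaster and let go of it. Then unscrew the jar's tight brass lid, with the caddy bracing the jar, only until its threads let go (its red line comes round to the red dot on the jar), lift it straight up and finish while still holding it level and still over the mouth, its lower edge about 2 cm above the rim. The jar stays down in its well, and everything else on the table stays where it is.

Things in the scene. Friction and masses are not known exactly. Their poses are not given: they have to be found in the camera images.
- lid_grip (a point): the jar's round brass screw lid, 31 mm tall, 90 g. This point is on its axis, mid-height of its solid, knurled upper part (60 mm across, 12 mm tall: grip here, at any yaw), 25 mm above its lower edge, 6 mm below its flat top; the skirt below is 58 mm across. z up; x along the red radial line on its top. Tight: turning takes up to 0.6 N m, as a sprung liner pushes it up against the threads with 12 N
- lid_edge (a point): the lid's axis at the plane of its lower edge. Counter-clockwise seen from above loosens the lid; it goes in one grasp, in under a quarter turn. The lid does not rise while it turns, but springs up by up to 2 mm when the threads let go
- lid_mark (a point): the lid's red line, 28 mm from its axis. Angle of the line, counter-clockwise from the jar's +x: starts at 12 to 32 degrees (tight); the threads hold the lid down until 66; from 66 to 104 (best 85, almost at the red dot, which is at 90) it is free and lifts straight off; beyond 104 it meets a stop
- jar: square glass jar of hazelnuts, 74 mm square, 84 mm tall to the shoulder, about 0.6 kg, loose in one well of the caddy: the walls keep it from turning, only its weight keeps it down. Origin at the centre of its underside, z up; the +y side has a red stripe and a red dot on the shoulder above it
- jar_mouth (a point): centre of the jar's open mouth, the rim of its neck (42 mm across, 50 mm over the threads), 108 mm above the jar's underside. With the lid on, the lid's lower edge is 16 mm below this point
- caddy: dark wooden caddy fixed to the table, 93 by 193 mm, 45 mm tall, with two square wells (77 mm wide, floor 12 mm above the table) centred 50 mm either side of its origin along its y; origin at the centre of its underside
- candle_mid (a point): small candle holder that stands on the jar's lid at the start: dark bronze foot 50 mm across, white candle stub 22 mm across from 26 to 72 mm above the underside of the foot (grip this part). This point is on its axis, 36 mm above the underside; z up. About 140 g, foot and candle are one piece
- candle_foot (a point): centre of the underside of the candle holder's foot
- coaster_top (a point): centre of the top of the round white marble coaster, 100 mm across, 6 mm tall, fixed to the table
- pot: white square ceramic pot with a cork stopper, 74 mm square, 82 mm tall, in the caddy's other well; origin at the centre of its underside. Leave it alone
- glass0: stemmed wine glass, 74 mm across, 195 mm tall; origin at the centre of its underside. Leave it alone
- glass1: second wine glass, the same; origin at the centre of its underside. Leave it alone
- tall_candle: tall brass candlestick with a white candle, foot 90 mm across, 231 mm tall; origin at the centre of its underside. Leave it alone
- mill: turned light-wood pepper mill, 54 mm across, 140 mm tall; origin at the centre of its underside. Leave it alone
- bowl: blue ceramic bowl, 110 mm across, 45 mm tall; origin at the centre of its underside. Leave it alone
- nutcracker: steel nutcracker lying flat, about 165 by 50 mm, 14 mm thick; origin at the centre of its underside. Leave it alone
- napkin_ring: dark wooden napkin ring standing on end, 48 mm across, 32 mm tall; origin at the centre of its underside. Leave it alone
Things that resemble listed ones, but are neither listed nor needed, are in the scene too. What is shaped like the part that bears candle_mid but orange is not meant.

How it is judged:
By the outcome, as a careful person would: the job done as asked, in the order asked, and still so for the second after the job is handed in, while the arm keeps its last pose, push and grip.
It also fails if it takes over 54 s, if anything falls off the work surface, if the arm or the gripper's body presses on something with over 40 N, if the wrist force passes 120 N, or if a joint passes its speed limit or range.

### The arm

A 7-joint arm with a two-finger parallel gripper is mounted at the origin on the work surface. World frame = base frame: x ahead of the robot, y to its left, z up, the work surface at z = 0. Lengths are in m, angles in rad, forces in N, time in s.
With the tool pointing down it reaches from about 0.425 to 0.925 m from the base axis. Payload 6.8 kg.
Tool frame: the origin (TCP) lies on the mounting face of the last link; the fingertips stand 173 mm ahead of it and the grasp point (between the pads) lies 155 mm ahead of it; z points along the fingers, y is the line along which they close (so a half turn about z gives the same grasp; the last joint's range is limited). The gripper opens to 85 mm and grips with 20 to 120 N. Pads are 22 mm wide; open, the fingers measure 114 mm over their backs; the gripper's body (76 mm by 85 mm) begins 54 mm behind the grasp point. The pads swing forward as they close: fully open they stand 13 mm farther back than shut.
Start: joints at [-1.224, 0.477, 0.022, 1.555, -0.011, 1.109, -0.083], TCP at [0.297, 0.606, 0.405] pointing down, gripper open.
Joint ranges: [-2.96, 2.96], [-0.34, 2.1], [-1.41, 1.46], [0.24, 2.44], [-1.37, 4.51], [0.17, 1.92], [-2.96, 2.96]. Speed limits (rad/s): [2.39, 2.39, 3.14, 3.14, 3.14, 3.14, 3.14].

### API

Orientations are given as a rotation vector (axis times angle).
In Python, from bench import r gives the robot as it stands.
- The arm moves only by the tool carry_out, never from a script. Its argument "moves" is a list of rows, each a list of 5 numbers: the shift along the tool's x, y, z in m, then the turn about the tool's z in rad, then the finger opening in m, from 0 to 0.0854. In form: [[dx, dy, dz, roll, claw], ...]. A call has exactly 8 rows; each row is the pose to reach, as a shift and turn from the pose commanded when the call began, along the tool's axes at that moment; what a row does not reach only later rows make up. A row lasts 1/10 s, in which the tool goes at most 50 mm and 8.59 degrees, less where a joint would pass 70% of its speed; a pose out of reach is approached as far as the arm can. A call with a gripper value outside its range is refused whole. The fingers move at their own pace and stop on an object; "force" is the grip in N (left out, the last holds). Time passes only in rows, so rows that repeat a pose let the fingers close, or fill a call up. It gives the time, the measured TCP pose, the force, the opening and the grip force at its end, in the units of the state.
- r.get_obs(): the state, without advancing time (a new reading comes with each control period).
- r.grab_frame(name): name is "side" or "top" or "wrist"; returns the picture (400x640x3 uint8, red, green, blue); there is no depth.
- r.calibration(name): a dict with "fx", "fy", "cx", "cy" (pixels), "rvec" (rotation vector, rad) and "tvec" (3), from world to camera coordinates, as OpenCV has them. Camera axes: x right, y down, z forward; pixel columns grow to the right and rows downward; lengths in m; the calibration is good to about 2 mm. The wrist camera is an equidistant fisheye: a pixel r from the principal point sees the ray r / f radians off the axis. A picture is of the moment at which its call begins: read the wrist's pose just before it. calibration takes no time and is no camera call; for the wrist camera it gives the pose at the moment of the call.
- r.hand_in(): hands the job in; it is judged then, once.
The state is a dict: "clock": time; "joints": joint angles; "qvel": joint speeds; "tau": joint torques, N m; "tcp_pos": TCP position; "orientation": TCP orientation; "contact_force": force on the tool from outside, world axes, zero at the start; "moment": the same for the moment, N m; "grip_width": finger opening in m; "gripper_force": force on a finger pad.
Only numpy, scipy, OpenCV 4.12 (cv2) and the standard library are available. Lean on these libraries where they do the work, as an engineer would, in place of code of your own. Each camera call takes 0.05 s, during which the arm holds its last target. There are 200 camera calls.

## Working session

There is one attempt and no reset: what is moved stays moved. The work goes in short steps, Python scripts to look and compute and a tool call to move; the robot and the scene stay as the last step left them, time stands still between calls to the robot, and variables do not carry over. Pictures are saved under pics/ and viewed, at most 10 in all, crops included, and the job is handed in when it is done.

Besides the shell and the picture viewer there is one more tool, called by a JSON object that holds its "method" and its "body", one argument or row to a line. carry_out: Moves the arm, as the interface text tells. Its arguments: {"type":"object","properties":{"moves":{"type":"array","items":{"type":"array","items":{"type":"number"}}},"force":{"type":"number"}},"required":["moves"]}

```bash
mkdir -p pics; ls; python3 - <<'E'
from bench import r
import cv2,numpy as np
o=r.get_obs();print({k:np.round(v,3).tolist() for k,v in o.items()})
for n in ["side","top","wrist"]:
    c=r.calibration(n);print(n,{k:np.round(v,4).tolist() for k,v in c.items()})
    im=r.grab_frame(n);cv2.imwrite(f"pics/{n}0.png",im[:,:,::-1])
E
```

```text
pics
{'clock': 0.0, 'joints': [-1.224, 0.478, 0.022, 1.556, -0.011, 1.109, -0.083], 'qvel': [-0.0, 0.001, 0.001, -0.001, 0.001, -0.001, 0.0], 'tau': [-0.001, -59.645, 1.608, -28.118, 0.012, 0.01, -0.0], 'tcp_pos': [0.296, 0.606, 0.404], 'orientation': [-0.708, -3.06, 0.003], 'contact_force': [0.473, 0.852, 0.231], 'moment': [-0.018, -0.057, 0.07], 'gripper_force': 0.0, 'grip_width': 0.085}
side {'fx': 474.384, 'fy': 474.384, 'cx': 323.0562, 'cy': 204.5205, 'rvec': [2.22, -0.2558, 0.141], 'tvec': [-0.582, 0.1708, 1.1152]}
top {'fx': 449.9355, 'fy': 449.9355, 'cx': 314.1922, 'cy': 199.5556, 'rvec': [2.1538, -2.1425, 0.1285], 'tvec': [0.0152, 0.5923, 1.2844]}
wrist {'fx': 309.7069, 'fy': 309.7069, 'cx': 322.6706, 'cy': 197.484, 'rvec': [-2.4444, -1.528, -0.223], 'tvec': [-0.6743, -0.0375, 0.3793]}
```

View pics/side0.png

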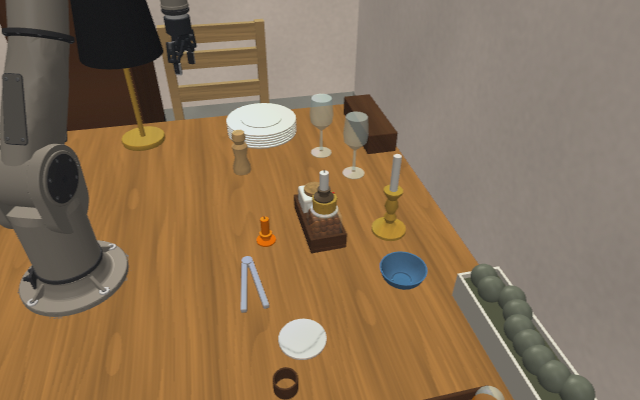

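View pics/top0.png

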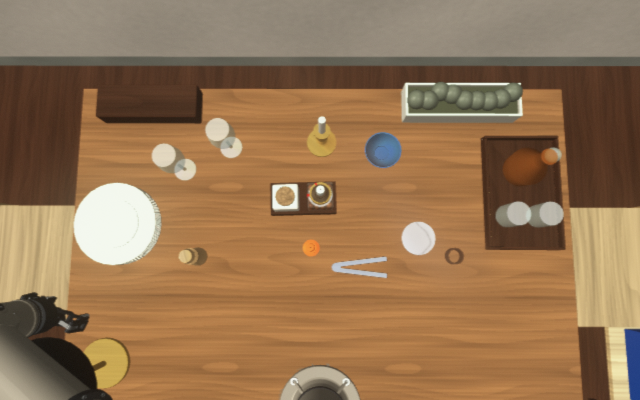

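View pics/wrist0.png

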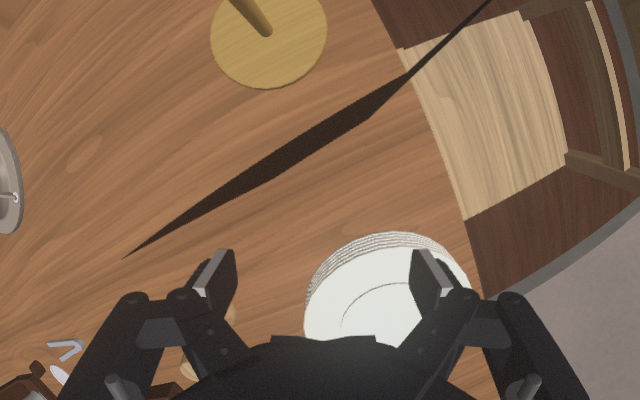

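The side view shows the candle at about (324,180), standing on the brass lid at (324,200), and the coaster at (302,338). In the top view the candle is at (320,190), the coaster at (418,238) and the pot at (285,196). The wrist camera doesn't see the targets yet.

```bash
cat > h.py <<'E'
from bench import r
import cv2,numpy as np
from scipy.spatial.transform import Rotation as R
def ray(c,u,v,fish=False):
    x,y=(u-c["cx"])/c["fx"],(v-c["cy"])/c["fy"]
    if fish:
        t=np.hypot(x,y); s=np.sinc(t/np.pi); d=np.array([x*s,y*s,np.cos(t)])
    else: d=np.array([x,y,1.])
    M=R.from_rotvec(c["rvec"]).as_matrix()
    d=M.T@d
    return -M.T@np.array(c["tvec"]),d/np.linalg.norm(d)
def plane(rr,z): o,d=rr; return o+d*(z-o[2])/d[2]
def tri(*rs):
    A=sum(np.eye(3)-np.outer(d,d) for o,d in rs); b=sum((np.eye(3)-np.outer(d,d))@o for o,d in rs)
    p=np.linalg.solve(A,b); return p,[np.linalg.norm(np.cross(p-o,d)) for o,d in rs]
def proj(c,p):
    q=R.from_rotvec(c["rvec"]).as_matrix()@p+c["tvec"]; return c["fx"]*q[0]/q[2]+c["cx"],c["fy"]*q[1]/q[2]+c["cy"]
def blobs(im,lo,hi,roi,amin=15):
    x0,y0,x1,y1=roi; h=cv2.cvtColor(im[y0:y1,x0:x1],cv2.COLOR_BGR2HSV)
    m=cv2.inRange(h,lo,hi); n,l,s,c=cv2.connectedComponentsWithStats(m)
    return m,[(s[i].tolist(),(c[i]+[x0,y0]).round(1).tolist()) for i in range(1,n) if s[i][4]>=amin]
E
python3 - <<'E'
from h import *
S,T=cv2.imread("pics/side0.png"),cv2.imread("pics/top0.png")
cs,ct=r.calibration("side"),r.calibration("top")
W=((0,0,150),(180,60,255))
a=blobs(S,*W,(270,310,335,365),200)[1];b=blobs(T,*W,(395,215,445,260),200)[1];print("coaster",a,b)
print(tri(ray(cs,*a[0][1]),ray(ct,*b[0][1])), plane(ray(ct,*b[0][1]),.006),plane(ray(cs,*a[0][1]),.006))
print("cand",blobs(S,*W,(312,165,336,196),5)[1],blobs(T,*W,(306,178,336,205),5)[1])
cv2.imwrite("pics/c.png",np.hstack([cv2.resize(S[160:260,280:360],None,fx=5,fy=6,interpolation=2)[:600,:400],cv2.resize(T[170:230,260:340],None,fx=5,fy=5,interpolation=2).repeat(2,0)[:600]]))
E
```

```text
coaster [([8, 9, 49, 41, 1546], [302.0, 338.5])] [([7, 7, 34, 33, 887], [418.1, 237.9])]
(array([ 0.48343731, -0.29144762,  0.00401209]), [np.float64(0.00042970646079915813), np.float64(0.0004297064607990826)]) [ 0.48291472 -0.29096968  0.006     ] [ 0.48360736 -0.29290857  0.006     ]
cand [([8, 6, 9, 5, 35], [323.9, 172.7])] [([10, 7, 9, 10, 67], [319.7, 189.2]), ([17, 17, 10, 10, 22], [328.3, 200.7]), ([2, 19, 9, 8, 21], [311.5, 201.1])]
```

View pics/c.png

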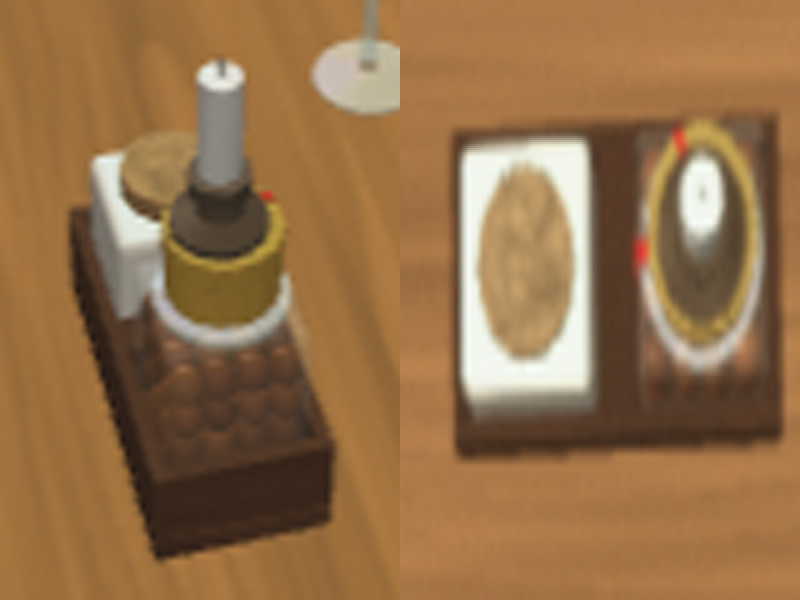

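```bash
cat >> h.py <<'E'
def need(p,yaw=None):
    "shift in tool axes to bring TCP to p; roll to bring tool y to yaw (mod pi)"
    o=r.get_obs(); M=R.from_rotvec(o["orientation"]).as_matrix()
    print("tcp",np.round(o["tcp_pos"],4),"toolx",M[:,0].round(3),"tooly",M[:,1].round(3),"z",M[:,2].round(4))
    print("shift",(M.T@(np.array(p)-o["tcp_pos"])).round(4))
    print("joints",np.round(o["joints"],2),"clock",o["clock"],"w",o["grip_width"],"g",o["gripper_force"],"F",np.round(o["contact_force"],1))
    return M
E
python3 - <<'E'
from h import *
cs,ct=r.calibration("side"),r.calibration("top")
print("candle top",tri(ray(cs,323.9,172.9),ray(ct,319.9,189)))
# lid red line end, red dot, caddy corners from top view; crop scale 5 horiz,10 vert, origin (260,170)
f=lambda x,y:(260+(x-400)/5,170+y/10)
print("lid c", plane(ray(ct,*f(702,232)),.132), "line end",plane(ray(ct,*f(680,140)),.135),"dot",plane(ray(ct,*f(641,250)),.096))
for q in [(455,130),(777,115),(782,440),(458,458)]: print(plane(ray(ct,*f(*q)),.045).round(4))
print("tall candle", plane(ray(ct,321.5,120),.231),plane(ray(ct,321,142),.0))
M=need([0.55,0,.45])
E
```

```text
candle top (array([0.59805097, 0.00175218, 0.20651304]), [np.float64(0.0004810216175250653), np.float64(0.0004810216175252197)])
lid c [5.97554688e-01 3.52797805e-04 1.32000000e-01] line end [0.62252223 0.01251284 0.135     ] dot [0.59754704 0.03463894 0.096     ]
[0.64   0.1458 0.045 ]
[ 0.6453 -0.0438  0.045 ]
[ 0.5492 -0.0467  0.045 ]
[0.543  0.1423 0.045 ]
tall candle [ 0.77321092 -0.00149878  0.231     ] [ 0.77624171 -0.00106311  0.        ]
tcp [0.2964 0.6062 0.4039] toolx [-0.898  0.439 -0.   ] tooly [ 0.439  0.898 -0.001] z [-5.0e-04 -1.3e-03 -1.0e+00]
shift [-0.4941 -0.4332 -0.0454]
joints [-1.22  0.48  0.02  1.56 -0.01  1.11 -0.08] clock 0.15 w 0.08514319030203091 g 0.0 F [-0.3 -0.4  0.6]
```

{"method": "carry_out", "body": {
  "moves": [
    [-0.02,-0.017,-0.01,0,0.085],
    [-0.055,-0.047,-0.02,0,0.085],
    [-0.09,-0.077,-0.03,0,0.085],
    [-0.125,-0.107,-0.04,0,0.085],
    [-0.16,-0.137,-0.046,0,0.085],
    [-0.195,-0.166,-0.046,0,0.085],
    [-0.23,-0.196,-0.046,0,0.085],
    [-0.251,-0.214,-0.046,0,0.085]
  ]
}}

```text
clock: 0.95
tcp_pos: [0.4293, 0.2999, 0.4508]
orientation: [0.714, 3.059, -0.001]
contact_force: [0.7, -0.3, 0.2]
grip_width: 0.085
gripper_force: 0.0
```

{"method": "carry_out", "body": {
  "moves": [
    [-0.035,-0.03,0,0.14,0.085],
    [-0.07,-0.06,0,0.28,0.085],
    [-0.105,-0.09,0,0.42,0.085],
    [-0.14,-0.12,0,0.56,0.085],
    [-0.175,-0.149,0,0.7,0.085],
    [-0.21,-0.179,0,0.84,0.085],
    [-0.24,-0.205,0,0.98,0.085],
    [-0.251,-0.214,0,1.116,0.085]
  ]
}}

```text
clock: 1.75
tcp_pos: [0.56, -0.0035, 0.4508]
orientation: [2.233, 2.207, -0.001]
contact_force: [-0.0, 0.2, 0.7]
grip_width: 0.0848
gripper_force: 0.0
```

```bash
python3 - <<'E'
from h import *
need([0.598,0.0018,.187+.155])
c=r.calibration("wrist");im=r.grab_frame("wrist")[:,:,::-1];cv2.imwrite("pics/w1.png",im)
import pickle;pickle.dump(c,open("w1.pkl","wb"))
print(ray(c,c["cx"],c["cy"],True))
E
```

```text
tcp [ 0.56   -0.0035  0.4508] toolx [ 0.012  1.    -0.002] tooly [ 1.    -0.012  0.001] z [ 6.0e-04 -1.9e-03 -1.0e+00]
shift [0.0059 0.0378 0.1089]
joints [-0.52  0.26  0.5   1.81 -0.14  1.11  0.02] clock 1.75 w 0.08476772659312332 g 0.0 F [-0.   0.2  0.7]
(array([0.56061039, 0.07114171, 0.41910199]), array([-0.00386543, -0.29268592, -0.95620082]))
```

View pics/w1.png

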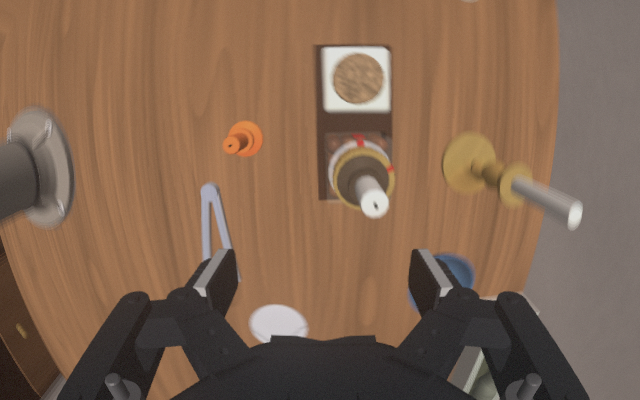

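The wrist view shows the candle top at (375,203), the lid's gold ring around (363,178), the lid's red line near (391,168), the jar's dot near (360,142) and the coaster near (278,322).

```bash
python3 - <<'E'
from h import *
import pickle
c=pickle.load(open("w1.pkl","rb"));im=cv2.imread("pics/w1.png")
cs,ct=r.calibration("side"),r.calibration("top")
W=((0,0,170),(180,50,255))
print(blobs(im,*W,(350,170,400,225))[1])
print(tri(ray(c,375,203.5,True),ray(ct,319.9,189),ray(cs,323.9,172.9)),plane(ray(c,375,203.5,True),.207))
m,b=blobs(im,(15,100,90),(32,255,255),(325,140,400,215));print(b)
red=blobs(im,(0,170,120),(6,255,255),(325,120,400,215),3)[1]+blobs(im,(172,170,120),(180,255,255),(325,120,400,215),3)[1];print(red)
for s,q in red: print(plane(ray(c,*q,True),.135),plane(ray(c,*q,True),.096))
print("coaster",plane(ray(c,278,322,True),.006))
E
```

```text
[([11, 8, 28, 40, 790], [373.4, 199.0])]
(array([0.59791506, 0.00144673, 0.20683885]), [np.float64(0.0002823636097700917), np.float64(0.0005407927911199389), np.float64(0.0005305879791470902)]) [0.59776951 0.00123554 0.207     ]
[([8, 7, 57, 64, 728], [354.1, 169.0]), ([61, 32, 10, 26, 169], [390.7, 183.8])]
[([34, 21, 4, 4, 10], [360.1, 142.4])]
[0.59459693 0.03699476 0.135     ] [0.59926242 0.03230725 0.096     ]
coaster [ 0.48008249 -0.27728913  0.006     ]
```

{"method": "carry_out", "body": {
  "moves": [
    [0.003,0.02,0,0,0.06],
    [0.0057,0.038,0.01,0,0.06],
    [0.0057,0.038,0.035,0,0.06],
    [0.0057,0.038,0.06,0,0.06],
    [0.0057,0.038,0.085,0,0.06],
    [0.0057,0.038,0.1,0,0.06],
    [0.0057,0.038,0.109,0,0.06],
    [0.0057,0.038,0.109,0,0.06]
  ],
  "force": 40
}}

```text
clock: 2.6
tcp_pos: [0.5972, 0.0075, 0.3409]
orientation: [-2.219, -2.222, 0.002]
contact_force: [-1.1, 0.5, -0.1]
grip_width: 0.06
gripper_force: 0.0
```

```bash
python3 - <<'E'
from h import *
need([0.598,0.0015,.342])
im=r.grab_frame("wrist")[:,:,::-1];cv2.imwrite("pics/w2.png",im)
E
```

```text
tcp [0.5972 0.0075 0.3409] toolx [-0.001  1.    -0.   ] tooly [ 1.     0.001 -0.002] z [-1.8e-03 -1.0e-04 -1.0e+00]
shift [-0.006   0.0008 -0.0011]
joints [-0.46  0.45  0.45  1.83 -0.24  0.92  0.1 ] clock 2.6 w 0.059965152502576745 g 0.0 F [-1.1  0.5 -0.1]
```

View pics/w2.png

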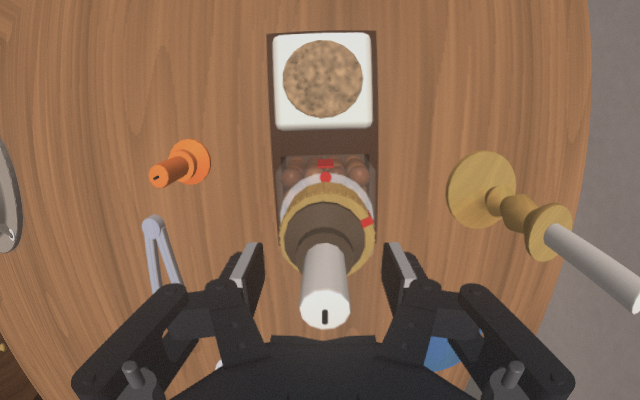

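The candle at (325,310) is centred between the pads, but the tool stands 6 mm off along its x. The lid's red line is at (367,222) and the jar's dot at (325,176).

{"method": "carry_out", "body": {
  "moves": [
    [-0.003,0.001,-0.001,0,0.06],
    [-0.006,0.001,-0.001,0,0.06],
    [-0.006,0.001,-0.001,0,0.04],
    [-0.006,0.001,-0.001,0,0.015],
    [-0.006,0.001,-0.001,0,0.01],
    [-0.006,0.001,-0.001,0,0.01],
    [-0.006,0.001,-0.001,0,0.01],
    [-0.006,0.001,-0.001,0,0.01]
  ],
  "force": 40
}}

```text
clock: 3.45
tcp_pos: [0.5984, 0.0011, 0.3429]
orientation: [-2.221, -2.221, -0.0]
contact_force: [-1.7, -1.0, 4.8]
grip_width: 0.0212
gripper_force: 38.9
```

```bash
python3 - <<'E'
from h import *
need([0.598,0.0015,.45])
E
```

```text
tcp [0.5984 0.0011 0.3429] toolx [0. 1. 0.] tooly [ 1. -0. -0.] z [-0.e+00  1.e-04 -1.e+00]
shift [ 0.0005 -0.0004 -0.1071]
joints [-0.45  0.44  0.45  1.83 -0.24  0.92  0.11] clock 3.45 w 0.021155732322061853 g 38.91692876815796 F [-1.7 -1.   4.8]
```

{"method": "carry_out", "body": {
  "moves": [
    [0,0,-0.01,0,0.01],
    [0,0,-0.03,0,0.01],
    [0,0,-0.06,0,0.01],
    [-0.015,-0.006,-0.08,0,0.01],
    [-0.045,-0.018,-0.09,0,0.01],
    [-0.085,-0.033,-0.09,0,0.01],
    [-0.125,-0.049,-0.09,0,0.01],
    [-0.165,-0.065,-0.09,0,0.01]
  ]
}}

```text
clock: 4.25
tcp_pos: [0.5327, -0.1652, 0.4332]
orientation: [2.22, 2.222, 0.001]
contact_force: [0.2, -1.2, -1.0]
grip_width: 0.0211
gripper_force: 39.2
```

{"method": "carry_out", "body": {
  "moves": [
    [-0.035,-0.014,0,0,0.01],
    [-0.065,-0.026,0,0,0.01],
    [-0.09,-0.036,0,0,0.01],
    [-0.11,-0.044,0,0,0.01],
    [-0.123,-0.048,0,0,0.01],
    [-0.128,-0.05,0,0,0.01],
    [-0.128,-0.05,0,0,0.01],
    [-0.128,-0.05,0,0,0.01]
  ]
}}

```text
clock: 5.05
tcp_pos: [0.4842, -0.2908, 0.4325]
orientation: [-2.219, -2.223, -0.001]
contact_force: [-0.7, 0.9, -0.9]
grip_width: 0.0208
gripper_force: 39.2
```

```bash
python3 - <<'E'
from h import *
need([0.483,-0.2915,.3429-.129])
im=r.grab_frame("side")[:,:,::-1];cv2.imwrite("pics/s1.png",im)
t=r.grab_frame("top")[:,:,::-1];cv2.imwrite("pics/t1.png",t)
cs,ct=r.calibration("side"),r.calibration("top")
# jar lid in side/top without candle
cv2.imwrite("pics/c2.png",np.vstack([np.hstack([cv2.resize(im[170:230,280:360],(400,300),interpolation=2),cv2.resize(t[170:230,280:360],(400,300),interpolation=2)]),cv2.resize(im[170:370,230:430],(300,300)).repeat(1,1) @ np.eye(3) if 0 else np.hstack([im[170:370,200:400].repeat(2,1)[:, :400],t[150:350,220:420].repeat(2,1)])]))
E
```

```text
tcp [ 0.4842 -0.2908  0.4325] toolx [-0.002  1.     0.001] tooly [ 1.     0.002 -0.   ] z [-1.e-04  7.e-04 -1.e+00]
shift [-0.0008 -0.0011  0.2186]
joints [-0.06  0.3   0.61  1.82 -0.19  1.08  0.62] clock 5.05 w 0.020841451734773808 g 39.19517755508423 F [-0.7  0.9 -0.9]
```

View pics/c2.png

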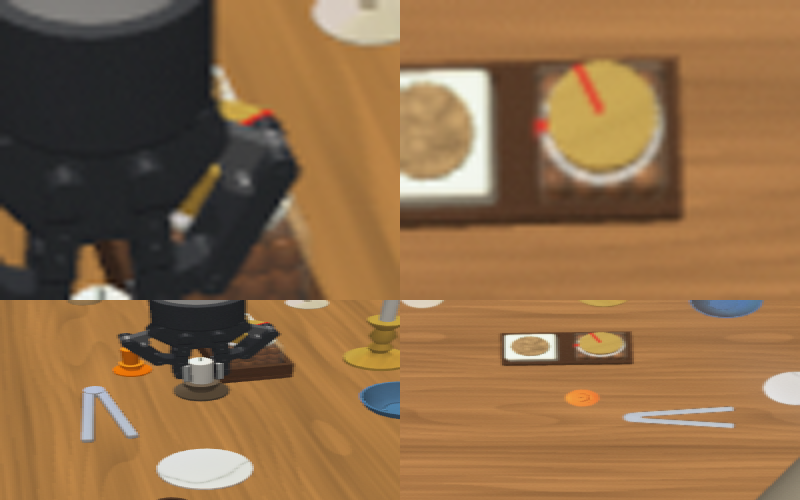

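The crop shows the candle hanging upright in the gripper. In the top view the lid is now free, with its centre near (320.2,193) and its red line toward (315.4,183.4). I lower onto the coaster next.

{"method": "carry_out", "body": {
  "moves": [
    [-0.001,-0.001,0.02,0,0.01],
    [-0.001,-0.001,0.05,0,0.01],
    [-0.001,-0.001,0.085,0,0.01],
    [-0.001,-0.001,0.12,0,0.01],
    [-0.001,-0.001,0.155,0,0.01],
    [-0.001,-0.001,0.185,0,0.01],
    [-0.001,-0.001,0.205,0,0.01],
    [-0.001,-0.001,0.211,0,0.01]
  ]
}}

```text
clock: 5.95
tcp_pos: [0.4823, -0.2915, 0.2194]
orientation: [-2.217, -2.22, 0.002]
contact_force: [-0.1, 0.4, -1.4]
grip_width: 0.0211
gripper_force: 39.2
```

{"method": "carry_out", "body": {
  "moves": [
    [0,0,0,0,0.01],
    [0,0,0,0,0.01],
    [0,0,0.001,0,0.01],
    [0,0,0.002,0,0.01],
    [0,0,0.003,0,0.01],
    [0,0,0.004,0,0.01],
    [0,0,0.005,0,0.01],
    [0,0,0.005,0,0.01]
  ]
}}

```text
clock: 6.75
tcp_pos: [0.4824, -0.2929, 0.2165]
orientation: [-2.221, -2.221, 0.0]
contact_force: [0.7, -0.6, -1.7]
grip_width: 0.0212
gripper_force: 39.2
```

{"method": "carry_out", "body": {
  "moves": [
    [0,0,0.0005,0,0.01],
    [0,0,0.001,0,0.01],
    [0,0,0.0015,0,0.01],
    [0,0,0.002,0,0.01],
    [0,0,0.0025,0,0.01],
    [0,0,0.003,0,0.01],
    [0,0,0.003,0,0.01],
    [0,0,0.003,0,0.01]
  ]
}}

```text
clock: 7.55
tcp_pos: [0.4824, -0.293, 0.2139]
orientation: [2.222, 2.221, 0.0]
contact_force: [-1.3, 1.3, 4.1]
grip_width: 0.0212
gripper_force: 39.7
```

{"method": "carry_out", "body": {
  "moves": [
    [0,0,0,0,0.024],
    [0,0,0,0,0.03],
    [0,0,0,0,0.045],
    [0,0,0,0,0.06],
    [0,0,0,0,0.06],
    [0,0,-0.005,0,0.06],
    [0,0,-0.02,0,0.06],
    [0,0,-0.04,0,0.06]
  ]
}}

```text
clock: 8.35
tcp_pos: [0.4822, -0.2929, 0.2544]
orientation: [-2.221, -2.22, 0.001]
contact_force: [0.4, -0.3, 0.3]
grip_width: 0.0596
gripper_force: 0.0
```

{"method": "carry_out", "body": {
  "moves": [
    [0,0,-0.04,0,0.06],
    [0,0,-0.08,0,0.085],
    [0,0,-0.12,0,0.085],
    [0,0,-0.15,0,0.085],
    [0.03,0.005,-0.17,0,0.085],
    [0.07,0.02,-0.17,0,0.085],
    [0.1,0.035,-0.17,0,0.085],
    [0.12,0.045,-0.17,0,0.085]
  ]
}}

```text
clock: 9.15
tcp_pos: [0.5281, -0.1703, 0.4251]
orientation: [2.218, 2.224, 0.003]
contact_force: [0.5, 0.3, 0.2]
grip_width: 0.0849
gripper_force: 0.0
```

```bash
python3 - <<'E'
from h import *
cs,ct=r.calibration("side"),r.calibration("top")
im=r.grab_frame("side")[:,:,::-1];t=r.grab_frame("top")[:,:,::-1];cv2.imwrite("pics/s2.png",im);cv2.imwrite("pics/t2.png",t)
need([0.598,0.0,.45])
# lid top: gold mask + red line, ellipse
def lid(I,roi):
    h=cv2.cvtColor(I,cv2.COLOR_BGR2HSV);m=cv2.inRange(h,(18,90,120),(32,255,255));
    z=np.zeros_like(m);x0,y0,x1,y1=roi;z[y0:y1,x0:x1]=m[y0:y1,x0:x1]
    z=cv2.morphologyEx(z,cv2.MORPH_CLOSE,np.ones((5,5)))
    k=max(cv2.findContours(z,0,1)[0],key=cv2.contourArea);return cv2.fitEllipse(cv2.convexHull(k)),cv2.contourArea(k)
e,a=lid(t,(300,175,340,215));print(e,a,plane(ray(ct,*e[0]),.135))
cv2.imwrite("pics/c3.png",np.hstack([cv2.resize(im[170:370,250:380],(390,600),interpolation=2),cv2.resize(t[170:270,300:440],(400,286),interpolation=2).repeat(2,0)[:572]]) if 0 else np.hstack([cv2.resize(im[170:370,250:380],(390,600),interpolation=2),cv2.resize(t[170:320,300:400],(400,600),interpolation=2)]))
E
```

```text
tcp [ 0.5289 -0.1692  0.4247] toolx [-0.006  1.     0.001] tooly [1.    0.006 0.001] z [ 0.0014  0.0014 -1.    ]
shift [ 0.1689  0.0702 -0.025 ]
joints [-0.27  0.29  0.57  1.85 -0.18  1.05  0.38] clock 9.25 w 0.084583825808276 g 0.0 F [ 0.3  0.2 -0.5]
((319.9608459472656, 192.67115783691406), (21.955780029296875, 22.47104263305664), 19.537065505981445) 358.0 [0.59857011 0.00156359 0.135     ]
```

View pics/c3.png

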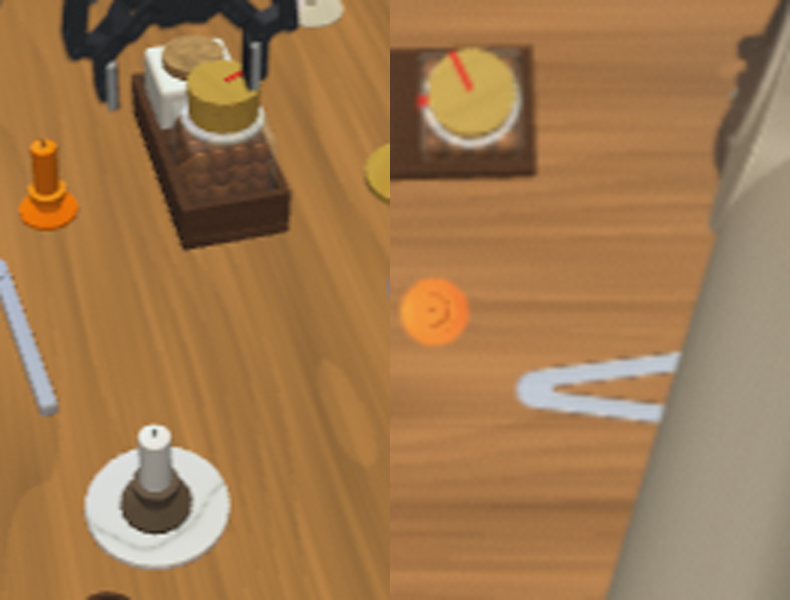

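The candle stands upright on the coaster at crop (155,500), and the lid is clear. I move over the lid.

{"method": "carry_out", "body": {
  "moves": [
    [0.03,0.013,0,0,0.085],
    [0.07,0.03,0,0,0.085],
    [0.11,0.046,0.01,0,0.085],
    [0.14,0.058,0.02,0,0.085],
    [0.16,0.066,0.03,0,0.085],
    [0.17,0.071,0.04,0,0.085],
    [0.17,0.071,0.045,0,0.085],
    [0.17,0.071,0.045,0,0.085]
  ]
}}

```text
clock: 10.05
tcp_pos: [0.5978, -0.0049, 0.378]
orientation: [-2.224, -2.219, 0.004]
contact_force: [-0.1, -0.2, 0.3]
grip_width: 0.0849
gripper_force: 0.0
```

```bash
cat > m.py <<'E'
from h import *
def look(tag):
    c=r.calibration("wrist");im=r.grab_frame("wrist")[:,:,::-1].copy();cv2.imwrite(f"pics/{tag}.png",im)
    h=cv2.cvtColor(im,cv2.COLOR_BGR2HSV)
    m=cv2.inRange(h,(0,170,110),(6,255,255))|cv2.inRange(h,(174,170,110),(180,255,255))
    n,l,s,q=cv2.connectedComponentsWithStats(m)
    for i in range(1,n):
        if s[i][4]<8: continue
        P=np.array([plane(ray(c,u,v,True),.135) for v,u in np.argwhere(l==i)])[:,:2]
        w,V=np.linalg.eigh(np.cov(P.T)); d=V[:,1]*np.sign(V[0,1]); t=(P-P.mean(0))@d
        print("red",s[i].tolist(),q[i].round(1),"axis deg",np.degrees(np.arctan2(d[1],d[0])).round(1),"ends",(P.mean(0)+d*t.min()).round(4),(P.mean(0)+d*t.max()).round(4),"at .096",plane(ray(c,*q[i],True),.096).round(4))
    g=cv2.inRange(h,(18,90,90),(32,255,255)); g[:,:220]=0;g[:,420:]=0
    k=max(cv2.findContours(cv2.morphologyEx(g,cv2.MORPH_CLOSE,np.ones((9,9))),0,1)[0],key=cv2.contourArea)
    print("gold",cv2.boundingRect(k))
E
python3 -c "
from m import *
look('w3');need([.598,.001,.281])"
```

```text
red [318, 141, 12, 2, 14] [323.4 141.9] axis deg -0.3 ends [0.5937 0.0449] [0.6012 0.0449] at .096 [0.5974 0.0403 0.096 ]
red [320, 147, 9, 8, 50] [323.9 150.5] axis deg -6.9 ends [0.5951 0.0392] [0.6006 0.0386] at .096 [0.5978 0.0332 0.096 ]
red [327, 181, 38, 22, 228] [345.4 192.1] axis deg 26.5 ends [0.6005 0.0029] [0.6256 0.0154] at .096 [ 0.6159 -0.002   0.096 ]
gold (284, 156, 83, 83)
tcp [ 0.5979 -0.0053  0.3786] toolx [ 0.003  1.    -0.001] tooly [ 1.    -0.003 -0.001] z [-8.0e-04 -1.2e-03 -1.0e+00]
shift [0.0064 0.0001 0.0976]
joints [-0.47  0.41  0.49  1.8  -0.22  0.99  0.11] clock 10.1 w 0.08477171997640769 g 0.0 F [ 0.2 -0.6  0.7]
```

View pics/w3.png

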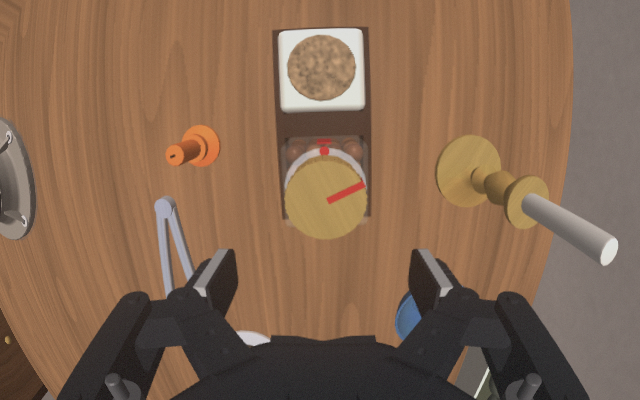

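The lid's top is a disc centred near (325,200). Its red line runs to (364,183), at 26.5° in the world, and the jar's dot at (324,150) puts the jar's yaw near +2°. So about 60° of counter-clockwise turn is needed. Next I descend.

{"method": "carry_out", "body": {
  "moves": [
    [0.004,0.001,0.01,0,0.085],
    [0.007,0.001,0.03,0,0.085],
    [0.007,0.001,0.05,0,0.085],
    [0.007,0.001,0.068,0,0.085],
    [0.007,0.001,0.083,0,0.085],
    [0.007,0.001,0.093,0,0.085],
    [0.007,0.001,0.0995,0,0.085],
    [0.007,0.001,0.0995,0,0.085]
  ]
}}

```text
clock: 10.9
tcp_pos: [0.5993, 0.0039, 0.2786]
orientation: [-2.221, -2.221, 0.001]
contact_force: [0.3, 0.6, 0.8]
grip_width: 0.0852
gripper_force: 0.0
```

{"method": "carry_out", "body": {
  "moves": [
    [0,0,0,0,0.085],
    [0,0,0,0,0.085],
    [0,0,0,0,0.085],
    [0,0,0,0,0.085],
    [0,0,0,0,0.085],
    [0,0,0,0,0.085],
    [0,0,0,0,0.085],
    [0,0,0,0,0.085]
  ]
}}

```text
clock: 11.7
tcp_pos: [0.5995, 0.0041, 0.2792]
orientation: [-2.221, -2.221, -0.0]
contact_force: [-1.0, -0.4, -0.1]
grip_width: 0.0849
gripper_force: 0.0
```

```bash
python3 -c "
from m import *
look('w4');need([.599,.002,.279])"
```

```text
red [319, 172, 10, 6, 15] [324.1 174.1] axis deg -24.2 ends [0.5978 0.0544] [0.601 0.053] at .096 [0.5997 0.0449 0.096 ]
red [310, 179, 22, 5, 57] [320.5 181.9] axis deg 0.1 ends [0.5942 0.0507] [0.6021 0.0507] at .096 [0.5978 0.0409 0.096 ]
red [314, 191, 14, 14, 154] [320.4 197.7] axis deg -61.2 ends [0.5968 0.0469] [0.5995 0.042 ] at .096 [0.5978 0.0326 0.096 ]
red [325, 258, 64, 36, 625] [356.1 276.5] axis deg 27.0 ends [0.6004 0.003 ] [0.6259 0.016 ] at .096 [ 0.6181 -0.0144  0.096 ]
gold (255, 206, 136, 134)
tcp [0.5994 0.004  0.2791] toolx [ 0.  1. -0.] tooly [ 1. -0. -0.] z [-1.e-04 -0.e+00 -1.e+00]
shift [-0.002  -0.0004  0.0002]
joints [-0.44  0.53  0.43  1.87 -0.3   0.8   0.16] clock 11.75 w 0.08514941972795512 g 0.0 F [-0.2 -1.  -0.8]
```

View pics/w4.png

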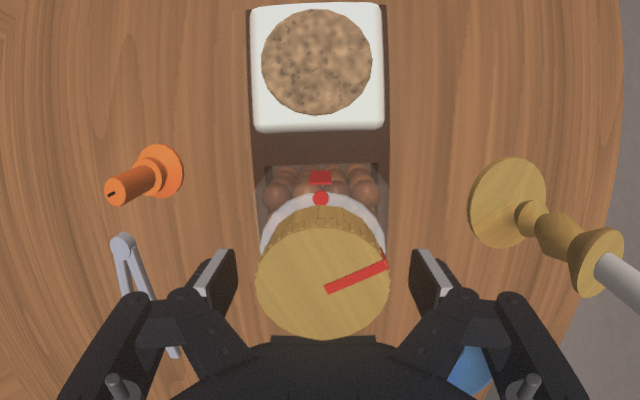

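```bash
python3 -c "
from m import *
c=r.calibration('wrist')
for q in [(323,339),(255.5,277),(390.5,277),(323,276),(326,291)]: print(q,plane(ray(c,*q,True),.135))
im=cv2.imread('pics/w4.png')
# top-disc edges: lower half contour of gold -> circle fit on plane
h=cv2.cvtColor(im,cv2.COLOR_BGR2HSV);g=cv2.inRange(h,(18,90,90),(32,255,255))|cv2.inRange(h,(0,170,110),(6,255,255));g[:,:245]=0;g[:,395:]=0;g[:205]=0
k=max(cv2.findContours(cv2.morphologyEx(g,cv2.MORPH_OPEN,np.ones((5,5))),0,1)[0],key=cv2.contourArea)[:,0]
P=np.array([plane(ray(c,*p,True),.135) for p in k if p[1]>285])
A=np.c_[2*P[:,:2],np.ones(len(P))];s=np.linalg.lstsq(A,(P[:,:2]**2).sum(1),rcond=None)[0];print(len(P),s[:2],np.sqrt(s[2]+s[:2]@s[:2]))
"
```

```text
(323, 339) [ 0.5992313  -0.02650883  0.135     ]
(255.5, 277) [0.57016374 0.00880134 0.135     ]
(390.5, 277) [0.62818698 0.00889595 0.135     ]
(323, 276) [0.59917722 0.00998499 0.135     ]
(326, 291) [0.60048689 0.00226242 0.135     ]
170 [0.59885533 0.00265525] 0.028995860663323894
```

{"method": "carry_out", "body": {
  "moves": [
    [-0.001,-0.0005,0,0,0.08],
    [-0.0013,-0.0005,0,0,0.075],
    [-0.0013,-0.0005,0,0,0.07],
    [-0.0013,-0.0005,0,0,0.066],
    [-0.0013,-0.0005,0,0,0.062],
    [-0.0013,-0.0005,0,0,0.05],
    [-0.0013,-0.0005,0,0,0.05],
    [-0.0013,-0.0005,0,0,0.05]
  ],
  "force": 90
}}

```text
clock: 12.55
tcp_pos: [0.5992, 0.0027, 0.2798]
orientation: [2.221, 2.221, 0.001]
contact_force: [0.2, -0.1, 5.8]
grip_width: 0.0572
gripper_force: 94.7
```

{"method": "carry_out", "body": {
  "moves": [
    [0,0,0,0,0.05],
    [0,0,0,0,0.05],
    [0,0,0,0,0.05],
    [0,0,0,0,0.05],
    [0,0,0,0,0.05],
    [0,0,0,0,0.05],
    [0,0,0,0,0.05],
    [0,0,0,0,0.05]
  ],
  "force": 40
}}

```text
clock: 13.35
tcp_pos: [0.5992, 0.0028, 0.2798]
orientation: [2.221, 2.221, 0.001]
contact_force: [-1.1, 0.7, 5.0]
grip_width: 0.0575
gripper_force: 94.7
```

```bash
python3 -c "
from m import *
look('w5');need([.599,.0027,.279])
c=r.calibration('wrist');im=cv2.imread('pics/w5.png')
h=cv2.cvtColor(im,cv2.COLOR_BGR2HSV)
print(h[285,200:300:4].tolist())"
```

```text
red [310, 177, 21, 5, 55] [319.6 179.8] axis deg 3.2 ends [0.5941 0.0498] [0.6016 0.0502] at .096 [0.5973 0.0406 0.096 ]
red [314, 188, 14, 13, 148] [320.5 194.7] axis deg -6.7 ends [0.5955 0.0445] [0.6007 0.0439] at .096 [0.5977 0.0327 0.096 ]
red [324, 253, 66, 38, 647] [356.8 273. ] axis deg 26.9 ends [0.6003 0.003 ] [0.626 0.016] at .096 [ 0.6183 -0.0137  0.096 ]
gold (256, 203, 134, 134)
tcp [0.5992 0.0027 0.2798] toolx [0. 1. 0.] tooly [ 1.    -0.     0.001] z [ 9.e-04  3.e-04 -1.e+00]
shift [-0.     -0.0002  0.0008]
joints [-0.43  0.53  0.44  1.87 -0.3   0.8   0.16] clock 13.4 w 0.057306490696214414 g 94.65703523426782 F [-1.5  0.7  6.4]
[[13, 122, 149], [13, 121, 147], [13, 110, 123], [4, 36, 56], [0, 33, 54], [8, 38, 54], [9, 43, 59], [0, 41, 56], [14, 50, 56], [19, 49, 57], [3, 19, 133], [8, 16, 180], [13, 46, 66], [14, 95, 51], [16, 91, 53], [19, 125, 176], [19, 128, 170], [19, 125, 174], [19, 125, 178], [19, 125, 175], [20, 126, 174], [20, 126, 176], [19, 125, 173], [19, 124, 173], [20, 125, 172]]
```

{"method": "carry_out", "body": {
  "moves": [
    [0,0,0,0,0.065],
    [0,0,0,0,0.07],
    [0,0,0,0,0.07],
    [0,0,-0.002,0,0.07],
    [0,0,-0.004,0,0.07],
    [0,0,-0.006,0,0.07],
    [0,0,-0.006,0,0.07],
    [0,0,-0.006,0,0.07]
  ],
  "force": 40
}}

```text
clock: 14.2
tcp_pos: [0.599, 0.0028, 0.2853]
orientation: [2.221, 2.221, 0.0]
contact_force: [-0.0, -0.6, 0.7]
grip_width: 0.07
gripper_force: 0.0
```

{"method": "carry_out", "body": {
  "moves": [
    [0,0,0,0,0.066],
    [0,0,0,0,0.062],
    [0,0,0,0,0.055],
    [0,0,0,0,0.05],
    [0,0,0,0,0.05],
    [0,0,0,0,0.05],
    [0,0,0,0,0.05],
    [0,0,0,0,0.05]
  ],
  "force": 40
}}

```text
clock: 15.0
tcp_pos: [0.5992, 0.0028, 0.2855]
orientation: [2.221, 2.221, 0.001]
contact_force: [-0.2, -0.1, 4.4]
grip_width: 0.0587
gripper_force: 42.5
```

{"method": "carry_out", "body": {
  "moves": [
    [0,0,0,0,0.05],
    [0,0,0,0,0.05],
    [0,0,0,0,0.05],
    [0,0,0,0,0.05],
    [0,0,0,0,0.05],
    [0,0,0,0,0.05],
    [0,0,0,0,0.05],
    [0,0,0,0,0.045]
  ],
  "force": 90
}}

```text
clock: 15.8
tcp_pos: [0.5992, 0.0027, 0.2858]
orientation: [2.221, 2.221, 0.001]
contact_force: [-1.1, 0.6, 7.6]
grip_width: 0.0574
gripper_force: 93.9
```

{"method": "carry_out", "body": {
  "moves": [
    [0,0,0,-0.03,0.045],
    [0,0,0,-0.09,0.045],
    [0,0,0,-0.16,0.045],
    [0,0,0,-0.23,0.045],
    [0,0,0,-0.3,0.045],
    [0,0,0,-0.37,0.045],
    [0,0,0,-0.44,0.045],
    [0,0,0,-0.5,0.045]
  ]
}}

```text
clock: 16.6
tcp_pos: [0.5991, 0.0025, 0.2858]
orientation: [1.6, 2.703, 0.001]
contact_force: [-0.9, -1.0, 7.3]
grip_width: 0.0572
gripper_force: 93.9
```

```bash
python3 -c "
from m import *
look('w6');need([.599,.0027,.2858]);print(r.get_obs()['moment'])"
```

```text
red [344, 174, 4, 4, 8] [345.4 175.4] axis deg 75.7 ends [0.5839 0.0481] [0.5842 0.0494] at .096 [0.5908 0.0423 0.096 ]
red [343, 174, 19, 15, 61] [352.2 182.2] axis deg -2.7 ends [0.584  0.0477] [0.5921 0.0473] at .096 [0.5958 0.0408 0.096 ]
red [343, 191, 13, 14, 141] [349.2 197.1] axis deg -70.1 ends [0.5889 0.0441] [0.5908 0.0389] at .096 [0.5986 0.033  0.096 ]
red [324, 249, 63, 34, 601] [355.7 266. ] axis deg 55.5 ends [0.6002 0.0035] [0.6165 0.0273] at .096 [ 0.6233 -0.0015  0.096 ]
gold (259, 200, 128, 129)
tcp [0.5991 0.0025 0.2858] toolx [-0.484  0.875 -0.   ] tooly [0.875 0.484 0.001] z [ 8.e-04  1.e-04 -1.e+00]
shift [ 0.0003 -0.      0.    ]
joints [-0.34  0.5   0.31  1.86 -0.2   0.81  0.58] clock 16.65 w 0.05713964472743427 g 93.99365664372453 F [-1.  -0.8  7.3]
[-0.16336537  0.23057989  0.01764944]
```

{"method": "carry_out", "body": {
  "moves": [
    [0,0,0,-0.06,0.045],
    [0,0,0,-0.13,0.045],
    [0,0,0,-0.2,0.045],
    [0,0,0,-0.28,0.045],
    [0,0,0,-0.36,0.045],
    [0,0,0,-0.44,0.045],
    [0,0,0,-0.51,0.045],
    [0,0,0,-0.545,0.045]
  ]
}}

```text
clock: 17.45
tcp_pos: [0.599, 0.0027, 0.2861]
orientation: [0.813, 3.034, 0.001]
contact_force: [-2.2, -0.1, 10.9]
grip_width: 0.0569
gripper_force: 94.0
```

```bash
python3 -c "
from m import *
look('w7');need([.599,.0027,.2858]);print(r.get_obs()['moment'])"
```

```text
red [375, 203, 8, 13, 19] [378.4 208.6] axis deg 1.3 ends [0.5787 0.0397] [0.5849 0.0399] at .096 [0.5969 0.0396 0.096 ]
red [366, 212, 12, 12, 110] [371.7 217. ] axis deg 9.5 ends [0.5808 0.0352] [0.5861 0.0361] at .096 [0.5994 0.0341 0.096 ]
red [324, 249, 63, 34, 588] [355.6 266.1] axis deg 86.6 ends [0.5998 0.0044] [0.6016 0.0332] at .096 [0.6222 0.0121 0.096 ]
gold (259, 199, 131, 144)
tcp [0.599  0.0027 0.2862] toolx [-0.866  0.499 -0.   ] tooly [0.499 0.866 0.001] z [ 6.e-04  4.e-04 -1.e+00]
shift [0.0001 0.     0.0004]
joints [-0.24  0.49  0.17  1.85 -0.11  0.8   1.04] clock 17.5 w 0.057454524061240915 g 94.0171930679935 F [-2.2  0.1  9.5]
[-0.12346462  0.51640176  0.01055236]
```

{"method": "carry_out", "body": {
  "moves": [
    [0,0,-0.001,0,0.045],
    [0,0,-0.002,0,0.045],
    [0,0,-0.003,0,0.045],
    [0,0,-0.004,0,0.045],
    [0,0,-0.006,0,0.045],
    [0,0,-0.008,0,0.045],
    [0,0,-0.01,0,0.045],
    [0,0,-0.012,0,0.045]
  ]
}}

```text
clock: 18.3
tcp_pos: [0.5989, 0.0028, 0.2973]
orientation: [-0.816, -3.034, 0.0]
contact_force: [0.6, -0.1, -1.2]
grip_width: 0.0572
gripper_force: 95.6
```

{"method": "carry_out", "body": {
  "moves": [
    [0,0,-0.003,0,0.045],
    [0,0,-0.007,0,0.045],
    [0,0,-0.011,0,0.045],
    [0,0,-0.015,0,0.045],
    [0,0,-0.019,0,0.045],
    [0,0,-0.022,0,0.045],
    [0,0,-0.024,0,0.045],
    [0,0,-0.024,0,0.045]
  ]
}}

```text
clock: 19.1
tcp_pos: [0.599, 0.0028, 0.3215]
orientation: [0.816, 3.033, 0.0]
contact_force: [0.5, -0.3, -0.7]
grip_width: 0.057
gripper_force: 95.6
```

```bash
python3 -c "
from m import *
c=r.calibration('wrist');look('w8');need([.599,.0027,.3218])
# lid height: red line end in wrist (fisheye) vs top camera
t=r.grab_frame('top')[:,:,::-1];cv2.imwrite('pics/t8.png',t);s=r.grab_frame('side')[:,:,::-1];cv2.imwrite('pics/s8.png',s)
for n,I,roi in(('side',s,(280,150,360,250)),('top',t,(295,170,345,220))):
    for lo,hi in(((18,90,100),(32,255,255)),((0,170,100),(6,255,255)),((0,0,150),(180,50,255))): print(n,[b for b in blobs(I,lo,hi,roi,6)[1]])
"
```

```text
red [358, 194, 11, 10, 84] [363.  198.6] axis deg 73.0 ends [0.5856 0.0324] [0.5872 0.0377] at .096 [0.5994 0.0337 0.096 ]
red [325, 249, 62, 34, 588] [355.5 266. ] axis deg 86.6 ends [ 0.6191 -0.0063] [0.6213 0.0311] at .096 [0.6417 0.0057 0.096 ]
gold (259, 200, 131, 141)
tcp [0.599  0.0028 0.3213] toolx [-0.865  0.502 -0.   ] tooly [0.502 0.865 0.   ] z [ 1.e-04  1.e-04 -1.e+00]
shift [-0.0001 -0.0001 -0.0005]
joints [-0.25  0.45  0.18  1.83 -0.1   0.87  1.03] clock 19.15 w 0.05670175851236664 g 95.61195524496725 F [-0.1  1.3 -1. ]
side [([24, 28, 34, 25, 378], [324.7, 190.4])]
side []
side [([32, 2, 4, 4, 10], [313.4, 153.7]), ([63, 16, 17, 13, 149], [351.5, 172.1]), ([19, 36, 39, 32, 461], [317.9, 205.5])]
top []
top []
top [([0, 0, 11, 39, 179], [298.4, 184.6]), ([40, 0, 8, 15, 48], [339.1, 178.1]), ([14, 14, 4, 4, 7], [310.1, 185.6]), ([14, 19, 6, 5, 9], [312.0, 190.8]), ([6, 26, 6, 8, 13], [303.1, 199.5]), ([12, 27, 6, 8, 14], [309.5, 200.1]), ([15, 31, 7, 14, 26], [313.2, 206.3]), ([8, 36, 9, 14, 46], [306.9, 212.5]), ([19, 43, 5, 7, 14], [315.9, 216.9])]
```

```bash
python3 -c "
from bench import r
print(r.hand_in())"
```

```text
the job is handed in; nothing more can be done
None
```

The job is handed in at about 19 s of the 54 s: the candle stands upright on the coaster, and the lid is unscrewed to about 85° and held level over the mouth, its edge about 2 cm above the rim, with the jar still in its well.

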